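# Put the microscope objectives back in their colour-coded cups

## Task

The microscope's optics have been cleaned: put the four silver objectives away one by one, each standing upright, nose up, in the storage cup of the same colour as its band. Keep them upright, set them down gently without dropping them, and leave the two black eyepieces where they stand, even though they have coloured rings.

Things in the scene. Friction and masses are not known exactly. Their poses are not given: they have to be found in the camera images.
- objective_red: Microscope objective, silver with a red band, loose, standing thread down, nose up; round, 56 mm tall, 0.08 to 0.17 kg. Origin: centre of its underside, z up. Brass thread 24 mm diameter to 5 mm height, straight silver barrel (grip here) 28 mm diameter from 5 to 38 mm, red band 28 mm diameter up to 48 mm, silver nose tapering 17 to 11 mm.
- objective_yellow: Microscope objective, silver with a yellow band, loose, standing thread down, nose up; round, 56 mm tall, 0.08 to 0.17 kg. Origin: centre of its underside, z up. Brass thread 24 mm diameter to 5 mm height, straight silver barrel (grip here) 28 mm diameter from 5 to 38 mm, yellow band 28 mm diameter up to 48 mm, silver nose tapering 17 to 11 mm.
- objective_green: Microscope objective, silver with a green band, loose, standing thread down, nose up; round, 56 mm tall, 0.08 to 0.17 kg. Origin: centre of its underside, z up. Brass thread 24 mm diameter to 5 mm height, straight silver barrel (grip here) 28 mm diameter from 5 to 38 mm, green band 28 mm diameter up to 48 mm, silver nose tapering 17 to 11 mm.
- objective_blue: Microscope objective, silver with a blue band, loose, standing thread down, nose up; round, 56 mm tall, 0.08 to 0.17 kg. Origin: centre of its underside, z up. Brass thread 24 mm diameter to 5 mm height, straight silver barrel (grip here) 28 mm diameter from 5 to 38 mm, blue band 28 mm diameter up to 48 mm, silver nose tapering 17 to 11 mm.
- cup_red: Storage cup, all red, fixed to the bench: a shallow open round dish, 62 mm outside diameter, 13 mm high, wall 4 mm, inside diameter about 53 mm, inner floor 4 mm above the bench. Origin: centre of its underside, at bench height, z up.
- cup_yellow: Storage cup, all yellow, fixed to the bench: a shallow open round dish, 62 mm outside diameter, 13 mm high, wall 4 mm, inside diameter about 53 mm, inner floor 4 mm above the bench. Origin: centre of its underside, at bench height, z up.
- cup_green: Storage cup, all green, fixed to the bench: a shallow open round dish, 62 mm outside diameter, 13 mm high, wall 4 mm, inside diameter about 53 mm, inner floor 4 mm above the bench. Origin: centre of its underside, at bench height, z up.
- cup_blue: Storage cup, all blue, fixed to the bench: a shallow open round dish, 62 mm outside diameter, 13 mm high, wall 4 mm, inside diameter about 53 mm, inner floor 4 mm above the bench. Origin: centre of its underside, at bench height, z up.
- eyepiece_a: Bystander: black microscope eyepiece with a thin green ring on top and side, loose, standing on the bench. Round about its z axis, 42 mm tall, 38 mm diameter over the top half, 31 mm below. Origin: centre of its underside, z up. To be left alone; it has no storage cup here.
- eyepiece_b: Bystander: black microscope eyepiece with a thin red ring on top and side, loose, standing on the bench. Round about its z axis, 42 mm tall, 38 mm diameter over the top half, 31 mm below. Origin: centre of its underside, z up. To be left alone; it has no storage cup here.
Things that resemble listed ones, but are neither listed nor needed, are in the scene too. Leave any purple look-alike of the objective_blue alone.

How it is judged:
By the outcome, as a careful person would: the job done as asked, in the order asked, and still so for the second after the job is handed in, with the robot touching nothing.
It also fails if it takes over 106 s, if anything falls off the work surface, if the arm or the gripper's body presses on something with over 40 N, if the wrist force passes 120 N, or if a joint passes its speed limit or range.

## Robot

A 6-joint arm with a two-finger parallel gripper is mounted at the origin on the work surface. World frame = base frame: x ahead of the robot, y to its left, z up, the work surface at z = 0. Lengths are in m, angles in rad, forces in N, time in s.
With the tool pointing down it reaches from about 0.275 to 0.825 m from the base axis. Payload 4.9 kg.
Tool frame: the origin (TCP) lies midway between the tips of the shut fingers; the grasp point (between the pads) lies 19 mm behind it (bot.grip_depth is the distance from the TCP to the grasp point, in m); y points along the fingers, x is the direction in which the jaws open and shut, and the axes are right-handed (so a half turn about y gives the same grasp; the last joint's range is limited). The gripper opens to 85 mm and grips with 20 to 120 N. Pads are 22 mm wide; open, the fingers measure 114 mm over their backs; the gripper's body (76 mm by 85 mm) begins 54 mm behind the grasp point. The pads swing forward as they close: fully open they stand 13 mm farther back than shut.
Start: joints at [-1.302, 0.326, -0.193, 1.052, 0, 1.437], TCP at [0.216, -0.506, 0.231] pointing down, gripper open.
Joint ranges: [-2.65, 2.65], [-0.97, 1.79], [-1.3, 1.35], [-1.93, 2.1], [-1.47, 1.37], [-3.14, 3.14]. Speed limits (rad/s): [2.57, 2.57, 3.14, 3.14, 3.14, 3.14].

## Interface

Orientations are given as a unit quaternion [w, x, y, z].
In Python, from cell import bot gives the robot as it stands. Calls block until the motion is done:
- bot.move_pose(position, orientation): joint-space move of the TCP to a pose.
- bot.move_linear(position, speed=0.15, rotation=None, until_force=None): straight line of the TCP; rotation=None keeps the orientation; speed is the mean speed in m/s. With until_force (N) it stops when the force on the tool has changed by that much, and returns True; else False.
- bot.goto_joints(angles): joint-space move.
- bot.set_gripper(opening, grasp_force=None): opening from 0.0 (shut) to 1.0 (fully open); grasp_force is the grip in N (None keeps the last); returns when the fingers have stopped.
- bot.wait(seconds).
- bot.solve_ik(position, orientation): joint angles nearest the present ones, or None.
- bot.camera(name): name is "scene" or "top" or "wrist"; returns the picture (400x640x3 uint8, red, green, blue); there is no depth.
- bot.calibration(name): a dict with "mtx" (3x3 intrinsics, pixels), "extrinsics" (4x4, takes a point from world to camera coordinates); the wrist camera has in their place "hand_eye" (4x4, takes a point from camera to tool coordinates, whose origin is the TCP and whose axes are the tool frame's). Camera axes: x right, y down, z forward; pixel columns grow to the right and rows downward; lengths in m; the calibration is good to about 2 mm. A picture is of the moment at which its call begins: read the wrist's pose just before it. calibration takes no time and is no camera call.
A pose or a line that the arm cannot do raises bot.PlanningError and nothing moves.
- bot.close_job(): hands the job in, once; it reports no verdict.
Trained networks look in the newest picture that a camera, given by its name, has taken for a name from the list of things; names that differ only in an ending like _2 or _b are one class to them, and where a whole thing is asked for, a point or a joint stands for the part that bears it (a point fixed in the world has none). Each returns a list of dicts, best first, with "confidence" (0 to 1); they miss things now and then, are a little off and sometimes report something else, mostly with a low value. They report only what shows in the picture. A call takes as long as a camera call. They do not tell look-alikes from the thing itself.
- bot.search_frame(camera, thing): "bbox" ([left, top, width, height] in pixels, round what is visible of it).
Readings, each from a call of its own:
- bot.read_clock(): time.
- bot.read_joint_positions(): joint angles.
- bot.read_joint_vel(): joint speeds.
- bot.read_joint_efforts(): joint torques, N m.
- bot.read_position(): TCP position.
- bot.read_tool_rot(): TCP orientation.
- bot.read_ft_force(): force on the tool from outside, world axes, zero at the start.
- bot.read_moment(): the same for the moment, N m.
- bot.read_gripper_width(): opening from 0.0 (shut) to 1.0 (fully open).
Only numpy, scipy, OpenCV 4.12 (cv2) and the standard library are available. Lean on these libraries where they do the work, as an engineer would, in place of code of your own. Each camera call takes 0.05 s, during which the arm holds its last target. There are 200 camera calls.

## Working session

There is one attempt and no reset: what is moved stays moved. The work goes in short steps, each a Python script; the robot and the scene stay as the last script left them, time stands still between calls to the robot, and variables do not carry over. Pictures are saved under pics/ and viewed, about 12 in all and at most 16, crops included, and the job is handed in when it is done.

```bash
mkdir -p pics
cat > a.py <<'E'
from cell import bot
import cv2
for c in ("scene","top"):
    im=bot.camera(c); cv2.imwrite(f"pics/{c}0.png",im[:,:,::-1])
    k=bot.calibration(c); print(c,k["mtx"].round(1).tolist(),k["extrinsics"].round(3).tolist())
    for t in ["objective_"+x for x in("red","yellow","green","blue")]+["cup_"+x for x in("red","yellow","green","blue")]+["eyepiece_a"]:
        print(t,[([round(v) for v in d["bbox"]],round(d["confidence"],2)) for d in bot.search_frame(c,t)])
print(bot.read_clock(),bot.read_tool_rot(),bot.read_position())
E
python3 a.py
```

```text
scene [[415.2, 0.0, 320.8], [0.0, 415.2, 203.4], [0.0, 0.0, 1.0]] [[0.032, 0.999, 0.002, -0.039], [0.676, -0.02, -0.736, -0.366], [-0.736, 0.025, -0.677, 1.311], [0.0, 0.0, 0.0, 1.0]]
objective_red [([426, 165, 15, 22], 0.83)]
objective_yellow [([311, 167, 9, 21], 0.73)]
objective_green [([370, 156, 13, 26], 0.6)]
objective_blue [([430, 207, 21, 27], 0.85), ([470, 209, 20, 26], 0.81), ([436, 244, 19, 22], 0.63), ([310, 166, 10, 24], 0.32)]
cup_red [([231, 162, 28, 21], 0.73)]
cup_yellow [([356, 205, 30, 28], 0.57)]
cup_green [([228, 214, 30, 26], 0.72)]
cup_blue [([161, 169, 32, 21], 0.69), ([230, 212, 27, 26], 0.63), ([425, 163, 16, 25], 0.23)]
eyepiece_a [([162, 203, 20, 25], 0.81), ([312, 215, 20, 25], 0.8)]
top [[361.0, 0.0, 319.1], [0.0, 361.0, 200.1], [0.0, 0.0, 1.0]] [[-0.015, -1.0, -0.019, 0.036], [-0.99, 0.017, -0.141, 0.579], [0.141, 0.017, -0.99, 0.67], [0.0, 0.0, 0.0, 1.0]]
objective_red [([184, 246, 17, 16], 0.81), ([384, 174, 31, 29], 0.73)]
objective_yellow [([322, 243, 12, 19], 0.73)]
objective_green [([250, 263, 17, 13], 0.63)]
objective_blue [([200, 176, 17, 18], 0.68), ([202, 135, 20, 19], 0.67), ([155, 176, 22, 16], 0.5)]
cup_red [([394, 253, 32, 38], 0.89)]
cup_yellow [([258, 181, 34, 32], 0.94)]
cup_green [([258, 182, 31, 31], 0.48), ([187, 247, 16, 15], 0.26)]
cup_blue [([470, 250, 36, 28], 0.61)]
eyepiece_a [([314, 165, 20, 20], 0.82), ([462, 185, 25, 17], 0.69), ([249, 262, 17, 15], 0.18)]
1.0 [ 0.58991388 -0.58991346  0.38987266 -0.38987566] [ 0.21561955 -0.50599423  0.23129042]
```

```bash
python3 -c "
import cv2,numpy as np
a=cv2.imread('pics/scene0.png')[140:290,140:520];b=cv2.imread('pics/top0.png')[110:310,130:530]
cv2.imwrite('pics/s0c.png',cv2.resize(a,None,fx=2.1,fy=2.1,interpolation=2));cv2.imwrite('pics/t0c.png',cv2.resize(b,None,fx=2,fy=2,interpolation=2))"
```

```text
(no output)
```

View pics/s0c.png

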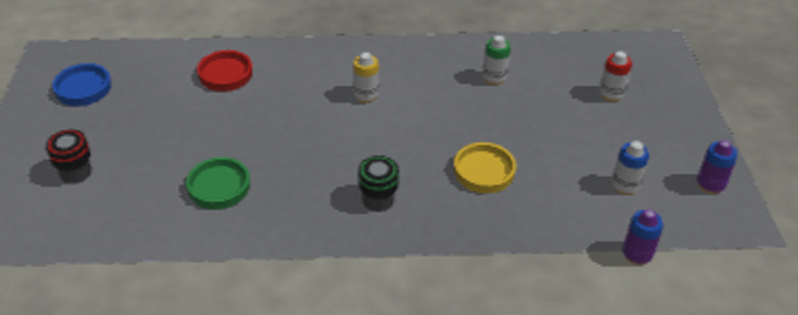

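View pics/t0c.png

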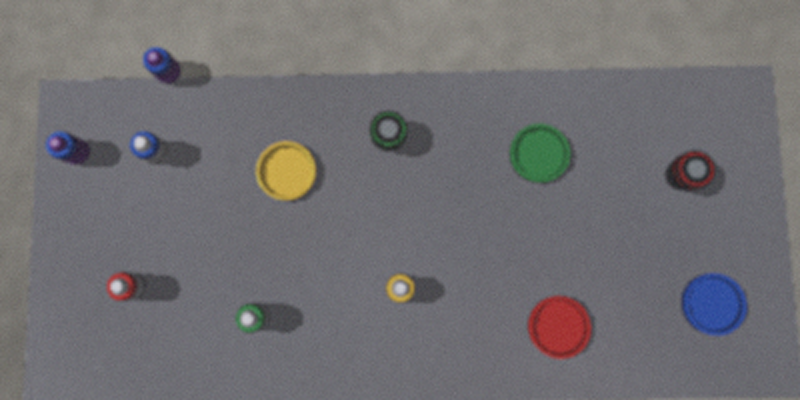

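The blue-banded candidates in the scene picture are (440,220), (480,222) and (445,255). Only (440,220) has a silver barrel, matching top picture (202,182); the other two are purple look-alikes. The enlarged crop confirms this. Bystanders are the two black eyepieces. Next I localise everything by colour blobs seeded by the networks' boxes.

```bash
cat > loc.py <<'E'
import cv2,numpy as np
from cell import bot
K={c:bot.calibration(c) for c in("top","scene")}
def pix(c,p):
    p=K[c]["extrinsics"][:3,:3]@p+K[c]["extrinsics"][:3,3]; q=K[c]["mtx"]@p; return q[:2]/q[2]
def ray(c,uv,z):
    R=K[c]["extrinsics"][:3,:3];t=K[c]["extrinsics"][:3,3]
    o=-R.T@t; d=R.T@np.linalg.solve(K[c]["mtx"],[*uv,1]); return o+d*(z-o[2])/d[2]
H={"red":[(0,6),(174,180)],"yellow":[(17,32)],"green":[(50,80)],"blue":[(100,122)]}
def blobs(im,col):
    h=cv2.cvtColor(im,cv2.COLOR_RGB2HSV); m=0
    for a,b in H[col]: m=m|cv2.inRange(h,(a,90,60),(b,255,255))
    n,_,s,c=cv2.connectedComponentsWithStats(m)
    return [(s[i],c[i]) for i in range(1,n) if s[i][4]>=25]
E
cat > b.py <<'E'
from loc import *
for c in("top","scene"):
    im=cv2.imread(f"pics/{c}0.png")[:,:,::-1].copy()
    for col in H:
        for s,cc in blobs(im,col):
            big=s[4]>300
            bc=s[:2]+(s[2:4]-1)/2
            print(c,col,s.tolist(),cc.round(1),"cup" if big else "band",ray(c,bc,.011 if big else .046)[:2].round(4))
E
python3 b.py
```

```text
top red [468, 186, 19, 18, 131] [476.8 194.7] band [ 0.5848 -0.2809]
top red [183, 246, 15, 14, 105] [190.9 252.7] band [0.4814 0.2774]
top red [394, 258, 32, 32, 798] [409.5 273.1] cup [ 0.4336 -0.1505]
top yellow [258, 181, 30, 29, 708] [272.6 195. ] cup [0.5965 0.1232]
top yellow [323, 247, 15, 14, 106] [329.9 253.6] band [0.4755 0.0072]
top green [321, 171, 12, 12, 26] [327.8 178. ] band [0.6261 0.0112]
top green [385, 172, 30, 29, 673] [399.6 186.2] cup [ 0.6106 -0.1388]
top green [248, 262, 14, 14, 69] [255.3 268.2] band [0.4493 0.1521]
top blue [202, 134, 14, 13, 95] [208.8 140.4] band [0.7056 0.2478]
top blue [153, 176, 15, 13, 111] [160.7 182.5] band [0.6212 0.3424]
top blue [195, 176, 14, 13, 96] [202.1 182.3] band [0.6196 0.2593]
top blue [471, 247, 33, 31, 808] [486.9 261.8] cup [ 0.454  -0.3051]
scene red [630, 37, 10, 10, 72] [635.4  41.2] band [-0.2237  1.1596]
scene red [234, 164, 26, 20, 424] [246.7 173.2] cup [ 0.4442 -0.1493]
scene red [428, 166, 13, 10, 75] [433.7 171.4] band [0.4902 0.2758]
scene red [163, 202, 18, 12, 67] [171.2 207.7] band [ 0.5941 -0.2805]
sce
[... 690 characters left out ...]
24]
scene green [228, 215, 31, 25, 594] [243.6 226.7] cup [ 0.619 -0.139]
scene green [312, 215, 18, 12, 64] [319.9 220.5] band [0.6401 0.0179]
scene blue [194, 0, 75, 42, 1567] [235.1  21.4] cup [-0.5773 -0.3145]
scene blue [598, 41, 13, 9, 83] [603.9  44.7] band [-0.1958  1.0343]
scene blue [609, 47, 14, 10, 101] [615.4  51.3] band [-0.1398  1.0436]
scene blue [0, 64, 35, 44, 1182] [13.9 84.7] cup [-0.0183 -0.9075]
scene blue [165, 170, 28, 21, 459] [178.5 179.8] cup [ 0.4636 -0.303 ]
scene blue [476, 207, 15, 13, 108] [482.8 214.4] band [0.6288 0.3414]
scene blue [435, 208, 14, 12, 98] [441.  214.7] band [0.6278 0.2585]
scene blue [440, 240, 16, 14, 123] [447.1 247.9] band [0.7144 0.2481]
```

```bash
cat > rob.py <<'E'
from loc import *
from scipy.spatial.transform import Rotation as Rot
def down(a):
    x=np.array([np.cos(a),np.sin(a),0]);z=np.array([0,0,-1.])
    q=Rot.from_matrix(np.c_[x,np.cross(z,x),z]).as_quat(); return q[[3,0,1,2]]
def best(p,a):  # the half turn needing less joint motion
    j=bot.read_joint_positions(); o=[]
    for b in(a,a+np.pi):
        s=bot.solve_ik(p,down(b))
        if s is not None:o.append((np.abs(np.array(s)-j).max(),b,s))
    return min(o,key=lambda t:t[0])
def hover(xy,a,z):
    d,b,s=best([*xy,z],a); bot.goto_joints(s); return b
def wristxy(col,z,name=None,near=None,rmax=.025):
    p=np.array(bot.read_position());q=np.array(bot.read_tool_rot());im=bot.camera("wrist")
    if name: cv2.imwrite(f"pics/{name}.png",im[:,:,::-1])
    k=bot.calibration("wrist");E=k["hand_eye"];R=Rot.from_quat(q[[1,2,3,0]]).as_matrix()
    o=R@E[:3,3]+p;r=[]
    for s,c in blobs(im,col):
        bc=s[:2]+(s[2:4]-1)/2
        d=R@E[:3,:3]@np.linalg.solve(k["mtx"],[*bc,1]); w=o+d*(z-o[2])/d[2]
        if near is None or np.hypot(*(w[:2]-near))<rmax: r.append((int(s[4]),w[:2].round(4),s[:4].tolist()))
    return sorted(r,key=lambda t:-t[0])
E
cat > c.py <<'E'
from rob import *
print(bot.calibration("wrist"))
bot.set_gripper(.65,grasp_force=40)
b=hover((.484,.277),0,.2); print(b,bot.read_position(),bot.read_clock(),bot.read_joint_positions())
print(wristxy("red",.047,"w_red"))
E
python3 c.py
```

```text
{'mtx': array([[345.94615382,   0.        , 318.9263902 ],
       [  0.        , 345.94615382, 197.959214  ],
       [  0.        ,   0.        ,   1.        ]]), 'hand_eye': array([[ 9.99999356e-01,  1.13244201e-03,  7.59342246e-05,
        -4.18531832e-04],
       [ 2.27298142e-04, -2.65364439e-01,  9.64148154e-01,
        -1.41247196e-01],
       [ 1.11199211e-03, -9.64147516e-01, -2.65364526e-01,
         6.82586078e-02],
       [ 0.00000000e+00,  0.00000000e+00,  0.00000000e+00,
         1.00000000e+00]])}
3.141592653589793 [0.48418352 0.27677917 0.20008558] 5.2 [-0.20775823  1.02106209 -0.31822335  1.80189026  1.36346886 -3.14158218]
[(61, array([-1.3749,  3.5738]), [510, 90, 9, 8])]
```

View pics/w_red.png

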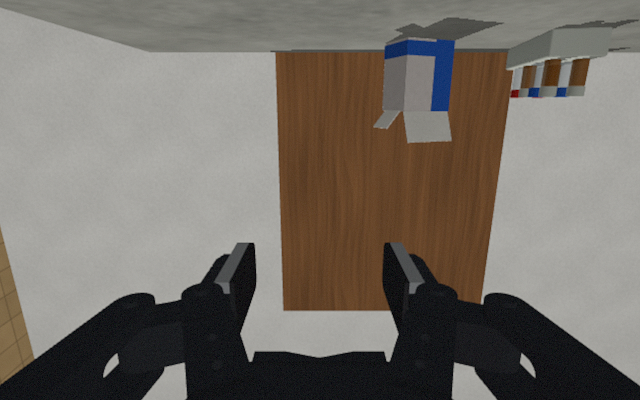

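The tool's y axis is the approach axis, so my orientation was wrong: the wrist picture looks at the room's wall and the gripper lies horizontal. I'll go back the way it came, fix the orientation, and check nothing was disturbed.

```bash
python3 - <<'E'
s=open('rob.py').read()
s=s.replace("z=np.array([0,0,-1.])","y=np.array([0,0,-1.])").replace("np.c_[x,np.cross(z,x),z]","np.c_[x,y,np.cross(x,y)]")
open('rob.py','w').write(s)
E
cat > d.py <<'E'
from rob import *
bot.goto_joints([-1.302,.326,-.193,1.052,0,1.437])
print(Rot.from_quat(np.array(bot.read_tool_rot())[[1,2,3,0]]).as_matrix().round(2).tolist(),bot.read_ft_force())
im=bot.camera("top")
for col in H: print(col,[(s[:4].tolist()) for s,c in blobs(im,col)])
b=hover((.484,.277),0,.2); print(b,bot.read_position(),bot.read_clock(),bot.read_joint_positions())
print(wristxy("red",.047,"w_red2"))
E
python3 d.py
```

```text
[[0.39, -0.0, 0.92], [-0.92, 0.0, 0.39], [-0.0, -1.0, 0.0]] [-0.92141936 -0.69558235  0.68951601]
red [[466, 186, 21, 18], [183, 246, 15, 14], [394, 258, 32, 32]]
yellow [[258, 181, 30, 29], [323, 247, 15, 14]]
green [[385, 172, 30, 29], [248, 263, 14, 13]]
blue [[202, 134, 14, 13], [153, 176, 15, 13], [195, 176, 14, 13], [471, 246, 33, 32]]
0 [0.48444865 0.27631901 0.20001001] 12.0 [ 3.86122546e-01  3.62704857e-01 -2.22493224e-01  9.85519065e-01
 -2.22778658e-04  1.95820069e+00]
[(482, array([0.485 , 0.2804]), [304, 164, 30, 31])]
```

View pics/w_red2.png

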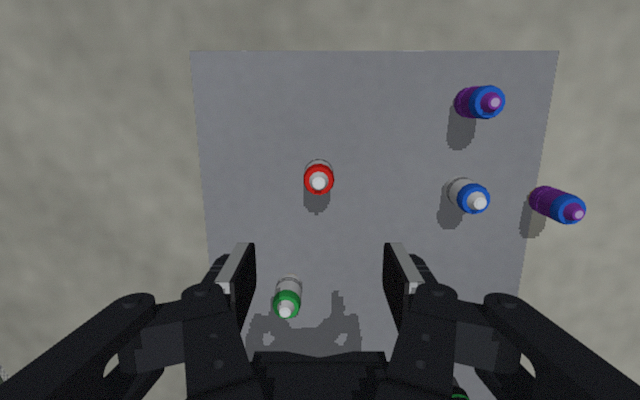

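```bash
cat > pp.py <<'E'
from rob import *
import sys
def job(col,obj,cup,a=0,ca=None):
    Z=.13
    if np.hypot(*(np.array(bot.read_position())[:2]-obj))>.05: hover(obj,a,.2)
    w=wristxy(col,.047,None,np.array(obj)); print(col,"wrist",w)
    p=(np.array(obj)+w[0][1])/2 if w else np.array(obj)
    bot.move_linear([*p,.06],speed=.2)
    print("hit",bot.move_linear([*p,.014],speed=.08,until_force=8))
    bot.set_gripper(0,grasp_force=40); print("width",bot.read_gripper_width(),bot.read_position())
    bot.move_linear([*p,Z],speed=.12)
    g=bot.read_gripper_width(); f=bot.read_ft_force()
    print("lift",g,f,bot.read_clock())
    if g<.1: sys.exit("lost")
    bot.move_linear([*cup,Z],speed=.3)
    bot.move_linear([*cup,.028],speed=.12)
    print("contact",bot.move_linear([*cup,.016],speed=.02,until_force=2.5),bot.read_position(),bot.read_ft_force(),bot.read_gripper_width())
    bot.set_gripper(.6)
    bot.move_linear([*cup,.2],speed=.2); print("t",bot.read_clock())
    im=bot.camera("scene");cv2.imwrite(f"pics/after_{col}.png",im[:,:,::-1])
E
python3 -c "
from pp import *
job('red',(.485,.2785),(.437,-.150))
print(wristxy('red',.011))"
python3 -c "
import cv2
cv2.imwrite('pics/ar.png',cv2.resize(cv2.imread('pics/after_red.png')[130:290,140:520],None,fx=2,fy=2,interpolation=2))"
```

```text
red wrist [(483, array([0.485, 0.28 ]), [304, 164, 30, 32])]
hit False
width 0.3137176127610131 [0.48545565 0.2794689  0.01469221]
lift 0.31139354481209147 [-0.24949207 -0.27119673 -1.54102644] 15.1583
contact True [ 0.43716315 -0.15014467  0.01866427] [-1.78834986  0.81491481  6.31316969] 0.3161638324970067
t 19.6667
[(2665, array([ 0.4381, -0.1478]), [289, 143, 64, 63]), (53, array([ 0.5954, -0.2801]), [459, 293, 18, 7])]
```

View pics/ar.png

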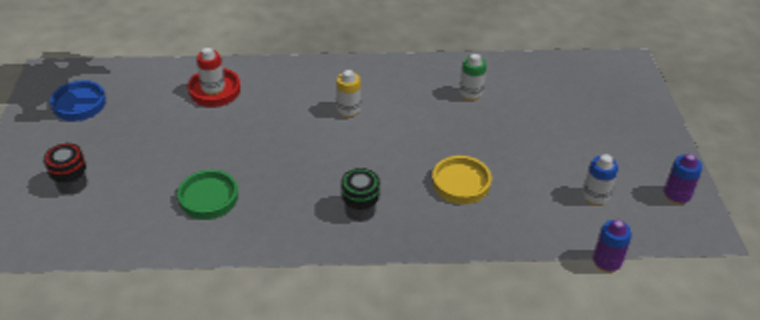

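Red stands upright in the red cup, at (210,75) in the crop, and everything else is in place. Next come yellow and green.

```bash
python3 -c "
from pp import *
job('yellow',(.479,.0077),(.600,.1235))
job('green',(.453,.1525),(.614,-.138))"
python3 -c "
import cv2
cv2.imwrite('pics/ag.png',cv2.resize(cv2.imread('pics/after_green.png')[130:290,140:520],None,fx=2,fy=2,interpolation=2))"
```

```text
yellow wrist [(493, array([0.4795, 0.0101]), [304, 166, 31, 31])]
hit False
width 0.3153057195815528 [0.47978588 0.00886206 0.01467932]
lift 0.31926105942404026 [ 0.84103412  0.49344978 -1.69453762] 23.5333
contact True [0.60014857 0.12354573 0.01870008] [-0.3782394   0.03823881  5.48545383] 0.31020331856938754
t 27.1583
green wrist [(448, array([0.453, 0.155]), [303, 166, 31, 31])]
hit False
width 0.3094155519777036 [0.45352324 0.1538732  0.01468424]
lift 0.3134210605963638 [ 0.12088673  0.64259833 -2.27756884] 30.9333
contact True [ 0.61411099 -0.13807631  0.01872793] [-0.56043133  0.19591968  5.4812763 ] 0.31400112778296585
t 35.1083
```

View pics/ag.png

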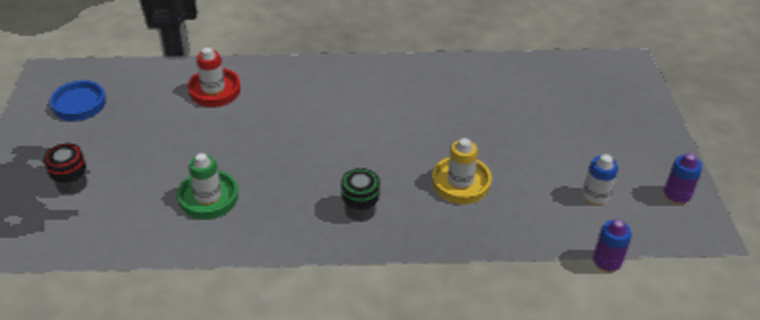

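Green stands at (205,180) and yellow at (463,165), both upright in their cups. For blue, the candidates in the crop are (600,180), (683,178) and (612,245). Only (600,180) has a silver barrel. I'll confirm from the hover before reaching.

```bash
python3 -c "
from rob import *
print(hover((.623,.2595),np.pi/4,.2)); r=wristxy('blue',.047,'wb'); print(r)
i=cv2.imread('pics/wb.png')[60:330,180:580];cv2.imwrite('pics/wbc.png',cv2.resize(i,None,fx=2,fy=2))
print(bot.read_position(),bot.read_joint_positions())"
```

```text
0.7853981633974483
[(577, array([0.6242, 0.3439]), [375, 95, 34, 34]), (480, array([0.6227, 0.262 ]), [305, 164, 31, 31]), (296, array([0.7067, 0.2509]), [364, 236, 25, 30])]
[0.62354038 0.25796039 0.19997591] [ 2.83152969e-01  5.80941384e-01  1.29505056e-01  1.11941764e+00
 -3.92787470e-04  1.07081772e+00]
```

View pics/wbc.png

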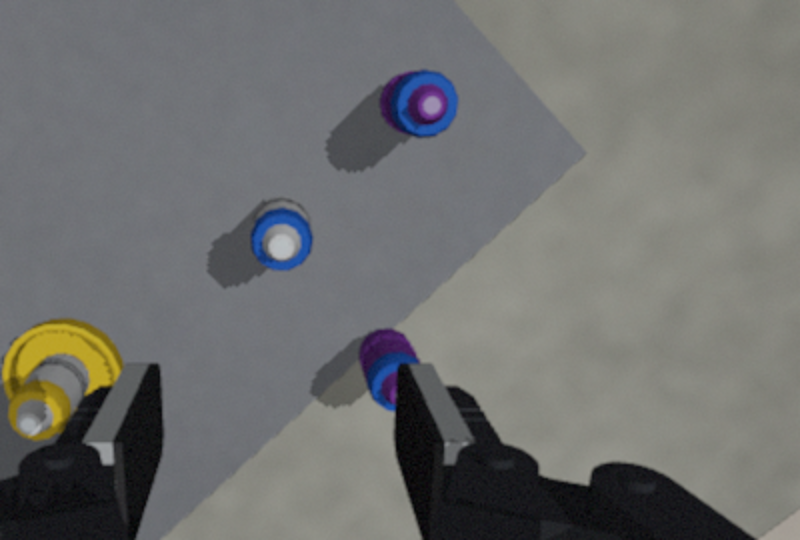

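The middle one, at (282,240) in the crop, has the silver nose and barrel. The two purple ones stand clear of the fingers.

```bash
python3 -c "
from pp import *
job('blue',(.623,.2605),(.457,-.304),np.pi/4)
bot.goto_joints([-1.302,.326,-.193,1.052,0,1.437])
for c in('scene','top'): cv2.imwrite(f'pics/end_{c}.png',bot.camera(c)[:,:,::-1])
im=bot.camera('top')
for col in H: print(col,[(s[:4].tolist()) for s,c in blobs(im,col)])
a=cv2.imread('pics/end_scene.png')[140:280,140:520];b=cv2.imread('pics/end_top.png')[110:310,130:530]
cv2.imwrite('pics/end.png',np.vstack([cv2.resize(a,(720,265)),cv2.resize(b,(720,330))]))
print(bot.read_clock())"
```

```text
blue wrist [(480, array([0.6228, 0.2618]), [305, 164, 31, 31])]
hit False
width 0.31659409465621263 [0.62352725 0.26133542 0.01480841]
lift 0.3103030631690787 [ 0.55504869  0.13975284 -1.16159039] 39.7583
contact True [ 0.45712827 -0.30417351  0.01881168] [-1.46204451 -0.43320553  3.73701928] 0.31478904520639833
t 44.7833
red [[466, 186, 21, 18], [394, 258, 31, 32]]
yellow [[258, 180, 30, 30]]
green [[385, 172, 29, 29]]
blue [[202, 134, 14, 13], [153, 176, 15, 13], [471, 247, 33, 31]]
46.225
```

View pics/end.png

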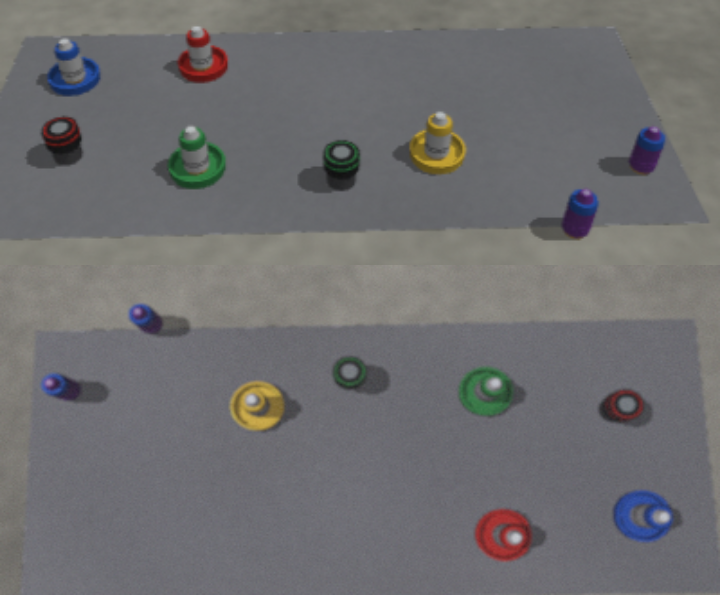

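```bash
python3 -c "
from cell import bot
print(bot.close_job())"
```

```text
the job is handed in; nothing more can be done
None
```

I put the four silver objectives away one at a time (red, yellow, green, blue), each upright in the cup of its own colour. Each was lowered gently and released only after light contact with the cup floor. I handed the job in, and the clock read 46 s at the last check.

- **Final pictures (scene and top):** all four objectives stand upright in their cups. The two eyepieces and the two purple look-alikes stand where they were, and the arm is clear of everything.
- **Wrong first move:** I misread the tool axes, so the gripper went horizontal in free air at 0.2 m. I backed out, and a top picture taken straight afterwards showed nothing had moved.
- **Camera disagreement:** the scene and top cameras disagreed by about 9 mm in x, part of it from how I measured. I used values in between, which the wrist camera confirmed to about 3 mm for all four objectives and the red cup.

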